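# Clear the welding bench: sort horns, good housings and the reject into their trays

### The job

The ultrasonic welding trial is over: sort the five things on the bench into their trays. Stand the two metal welding horns in the blue tray, put the two good housings (no sticker) in the black tray, and the housing with the round orange reject sticker in the red tray; each goes flat on the floor of a bay of its own, horns standing wide end down and housings lid up. Set the horns down gently rather than dropping them, and leave the amber stud jar and the brass weight where they are.

Things in the scene. Friction and masses are not known exactly. Their poses are not given: they have to be found in the camera images.
- round_horn: Metal welding horn with a round tip and a dark band, standing wide end down, 84 mm high: round base 44 mm across up to z = 36 mm, tapering to a round neck 26 mm across from z = 46 mm to the top. Origin: centre of its underside, z up. About 300 g (varies). Grip the neck from above
- blade_horn: Metal horn with a flat blade tip and a brass band, standing wide end down, 84 mm high: base 44 mm across up to z = 36 mm, tapering to 36 mm at z = 42 mm, then a blade 36 mm wide (its x) and 12 mm thick (its y) to the top. At the start its thickness lies roughly along the robot's x. Origin: centre of its underside, z up. About 280 g. Grip across the thickness, fingertips above z = 44 mm
- green_housing: Good welded housing with a plain green lid, no sticker. 56 mm long (its x), 38 mm wide (its y), 35 mm high in all: a white block 28 mm high with rounded edges, and on it a green lid 50 x 32 mm, 7 mm thick. Starts lid up, its width roughly along the robot's x. Origin: centre of its underside, z up through the lid. 70 g. Grasp across the 38 mm width
- grey_housing: Good welded housing with a plain grey lid, no sticker. 56 mm long (its x), 38 mm wide (its y), 35 mm high in all: a white block 28 mm high with rounded edges, and on it a grey lid 50 x 32 mm, 7 mm thick. Starts lid up, its width roughly along the robot's x. Origin: centre of its underside, z up through the lid. 70 g. Grasp across the 38 mm width
- reject_housing: Reject welded housing: green lid with a round orange sticker 25 mm across in its middle. 56 mm long (its x), 38 mm wide (its y), 35 mm high in all: a white block 28 mm high with rounded edges, and on it a green lid 50 x 32 mm, 7 mm thick (sticker on top). Starts lid up, its width roughly along the robot's x. Origin: centre of its underside, z up through the lid. 70 g. Grasp across the 38 mm width
- horn_tray: Blue tray for horns. 4 mm walls, 22 mm high, open on top. Fixed to the bench; place and yaw vary. Origin: centre of its underside; inner floor at z = +4 mm. Outside 70 mm (its x) by 172 mm (its y). A 4 mm wall across its middle, as high as the rim, splits it into two bays, each 62 mm in x by 80 mm in y, centred at y = -42 mm and y = +42 mm. One thing fits in each bay
- good_tray: Black tray for good housings. 4 mm walls, 22 mm high, open on top. Fixed to the bench; place and yaw vary. Origin: centre of its underside; inner floor at z = +4 mm. Outside 70 mm (its x) by 172 mm (its y). A 4 mm wall across its middle, as high as the rim, splits it into two bays, each 62 mm in x by 80 mm in y, centred at y = -42 mm and y = +42 mm. One thing fits in each bay
- reject_tray: Red tray for rejects, a single bay. 4 mm walls, 22 mm high, open on top. Fixed to the bench; place and yaw vary. Origin: centre of its underside; inner floor at z = +4 mm. Outside 70 mm (its x) by 88 mm (its y), inside 62 mm by 80 mm, no inner wall
- stud_jar: Amber screw jar with a white cap, 38 mm across and 60 mm high, standing on the bench to the left of the things; loose, to be left alone. Origin: centre of its underside
- weight: Brass check weight, a plain cylinder 36 mm across and 30 mm high, standing on the bench to the right of the things; loose, to be left alone. Origin: centre of its underside
Mind the look-alikes: they are no part of the job. Leave any pink or purple look-alike of the green_housing alone.

How it is judged:
At the end, for the whole second after the job is handed in: Both horns in the blue tray, green-lid and grey-lid good housings in the black, stickered reject in the red: each centre inside the tray walls, underside within 5 mm of the tray's inner floor, within 0.1 rad of upright (tip or lid up), released and at rest (x of round_horn in the frame of horn_tray between -0.031 and 0.031 m and y of round_horn in the frame of horn_tray between -0.082 and 0.082 m and z of round_horn in the frame of horn_tray between 0 and 0.009 m and angle between each of round_horn, blade_horn, green_housing, grey_housing, reject_housing's own z axis and vertical below 0.1 rad and linear speed of each of round_horn, blade_horn, green_housing, grey_housing, reject_housing below 0.02 m/s and angular speed of each of round_horn, blade_horn, green_housing, grey_housing, reject_housing below 0.2 rad/s and x of blade_horn in the frame of horn_tray between -0.031 and 0.031 m and y of blade_horn in the frame of horn_tray between -0.082 and 0.082 m and z of blade_horn in the frame of horn_tray between 0 and 0.009 m and x of green_housing in the frame of good_tray between -0.031 and 0.031 m and y of green_housing in the frame of good_tray between -0.082 and 0.082 m and z of green_housing in the frame of good_tray between 0 and 0.009 m and x of grey_housing in the frame of good_tray between -0.031 and 0.031 m and y of grey_housing in the frame of good_tray between -0.082 and 0.082 m and z of grey_housing in the frame of good_tray between 0 and 0.009 m and x of reject_housing in the frame of reject_tray between -0.031 and 0.031 m and y of reject_housing in the frame of reject_tray between -0.04 and 0.04 m and z of reject_housing in the frame of reject_tray between 0 and 0.009 m); the robot touches nothing.
It fails at once if the round horn is dropped (out of the fingers and faster than 0.4 m/s, a fall of 8 mm or more) (linear speed of round_horn above 0.4 m/s and contact force between the fingers and round_horn below 0.1 N).
It fails at once if the blade horn is dropped (out of the fingers and faster than 0.4 m/s, a fall of 8 mm or more) (linear speed of blade_horn above 0.4 m/s and contact force between the fingers and blade_horn below 0.1 N).
It fails at once if the stud jar is shifted more than 20 mm (distance of stud_jar from where it was at the start of the episode above 0.02 m).
It fails at once if the weight is shifted more than 20 mm (distance of weight from where it was at the start of the episode above 0.02 m).
It also fails if it takes over 125 s, if anything falls off the work surface, if the arm or the gripper's body presses on something with over 40 N, if the wrist force passes 120 N, or if a joint passes its speed limit or range.

### The arm

A 6-joint arm with a two-finger parallel gripper is mounted at the origin on the work surface. World frame = base frame: x ahead of the robot, y to its left, z up, the work surface at z = 0. Lengths are in m, angles in rad, forces in N, time in s.
With the tool pointing down it reaches from about 0.3 to 0.85 m from the base axis. Payload 5.4 kg.
Tool frame: the origin (TCP) lies between the finger pads; the fingertips stand r.tip_reach ahead of it and the grasp point (between the pads) is the TCP (r.tip_reach is the distance from the TCP to the fingertips, in m); x points along the fingers, y is the direction in which the jaws open and shut, and the axes are right-handed (so a half turn about x gives the same grasp; the last joint's range is limited). The gripper opens to 85 mm and grips with 20 to 120 N. Pads are 22 mm wide; open, the fingers measure 114 mm over their backs; the gripper's body (76 mm by 85 mm) begins 54 mm behind the grasp point. The pads swing forward as they close: fully open they stand 13 mm farther back than shut.
Start: joints at [1.046, 0.158, 1.597, -0, 1.386, -0.21], TCP at [0.178, 0.547, 0.25] pointing down, gripper open.
Joint ranges: [-2.91, 2.91], [-0.94, 2.29], [0.18, 2.7], [-1.29, 4.43], [0.17, 2.64], [-3, 3]. Speed limits (rad/s): [2.57, 2.57, 3.14, 3.14, 3.14, 3.14].

### API

Orientations are given as a unit quaternion [w, x, y, z].
In Python, from rig import r, get_image, order gives the robot as it stands. The module is installed in compiled form; this text tells all that it offers. Calls block until the motion is done:
- r.move_to(position, orientation): joint-space move of the TCP to a pose.
- r.line_to(position, rotation=None, speed=0.15): straight line of the TCP; rotation=None keeps the orientation; speed is the mean speed in m/s.
- r.set_joints(angles): joint-space move.
- r.open_jaws() and r.close(newtons=None): open the fingers fully, or close them until they stop; newtons is the grip in N (None keeps the last).
- r.dwell(seconds).
- r.solve_ik(position, orientation): joint angles nearest the present ones, or None.
- r.read_state(): the state.
- get_image(name): name is "scene" or "top" or "wrist"; returns a dict with "color" (400x640x3 uint8, blue, green, red), "fx", "fy", "cx", "cy" (pixels), "rvec" (rotation vector, rad) and "tvec" (3), from world to camera coordinates, as OpenCV has them. Camera axes: x right, y down, z forward; pixel columns grow to the right and rows downward; lengths in m; the calibration is good to about 2 mm. A picture is of the moment at which its call begins. There is no depth.
A pose or a line that the arm cannot do raises r.IKError and nothing moves.
- order.hand_in(): hands the job in, once; it reports no verdict.
The state is a dict: "time": time; "joint_pos": joint angles; "qd": joint speeds; "joint_efforts": joint torques, N m; "position": TCP position; "tcp_rot": TCP orientation; "force": force on the tool from outside, world axes, zero at the start; "moment": the same for the moment, N m; "finger_gap": finger opening in m.
Only numpy, scipy, OpenCV 4.12 (cv2) and the standard library are available. Lean on these libraries where they do the work, as an engineer would, in place of code of your own. Each camera call takes 0.05 s, during which the arm holds its last target. There are 200 camera calls.

## Working session

There is one attempt and no reset: what is moved stays moved. The work goes in short steps, each a Python script; the robot and the scene stay as the last script left them, time stands still between calls to the robot, and variables do not carry over. Pictures are saved under pics/ and viewed, about 12 in all and at most 16, crops included, and the job is handed in when it is done.

```bash
mkdir -p pics
python3 - <<'E'
from rig import r,get_image
import cv2
for n in("top","scene"):
    g=get_image(n);cv2.imwrite(f"pics/{n}0.png",g["color"]);print(n,g["fx"],g["fy"],g["cx"],g["cy"],g["rvec"],g["tvec"])
s=r.read_state();print(r.tip_reach,s["tcp_rot"],s["time"],s["finger_gap"])
E
```

```text
top 471.6511984433482 471.6511984433482 323.55075785682124 197.63663531477965 [ 2.1605861  -2.19184026  0.05994026] [0.02071805 0.46132586 1.1935028 ]
scene 443.892699151205 443.892699151205 312.29382598545186 201.10531046208703 [ 2.2065443   0.49793042 -0.25193284] [-0.41005834 -0.10922827  1.2541529 ]
0.019 [ 0.69814908  0.11028994  0.69858235 -0.11138531] 0.1 0.08532147252150452
```

View pics/top0.png

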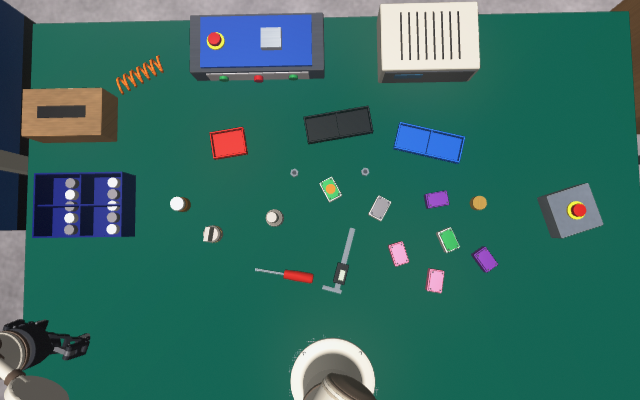

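View pics/scene0.png

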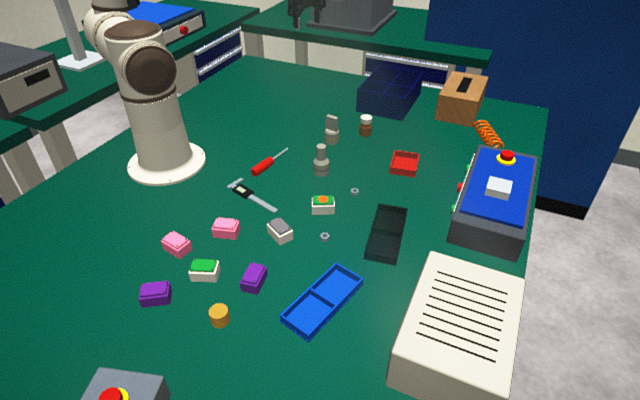

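The top view shows three candidates for green/white housings: (449,240) has a plain green lid, and (331,189) is green with an orange sticker. Grey is at (380,208). Pink (399,253) and (436,280) and purple (437,200) and (485,259) are look-alikes to leave alone. The round horn looks to be at (274,217) and the blade horn at (211,234), with the jar at (180,204) and the weight at (480,202). Next I'll measure and confirm in a crop.

```bash
cat > h.py <<'E'
import numpy as np,cv2
from rig import r,get_image,order
from scipy.spatial.transform import Rotation as R
def cast(g,uv,z):
    uv=np.atleast_2d(np.asarray(uv,float)); M=R.from_rotvec(np.ravel(g["rvec"])).as_matrix()
    d=np.c_[(uv[:,0]-g["cx"])/g["fx"],(uv[:,1]-g["cy"])/g["fy"],np.ones(len(uv))]@M
    c=-M.T@np.ravel(g["tvec"]); return (c+d*((z-c[2])/d[:,2])[:,None])[:,:2]
def rect(g,mask,box,z):
    """centre, long-side yaw (mod pi), sizes of the largest blob in box, on the plane z"""
    x0,y0,x1,y1=box; m=np.zeros(mask.shape,np.uint8); m[y0:y1,x0:x1]=mask[y0:y1,x0:x1]
    c=max(cv2.findContours(m,0,2)[0],key=cv2.contourArea)[:,0]
    P=cast(g,c,z); (cx,cy),(w,h),a=cv2.minAreaRect((P*1000).astype(np.float32))
    if w<h: w,h,a=h,w,a+90
    return np.array([cx,cy])/1000,np.deg2rad((a+90)%180-90),(w,h)
E
python3 - <<'E'
from h import *
g=get_image("top");im=g["color"];hsv=cv2.cvtColor(im,cv2.COLOR_BGR2HSV);H,S,V=[hsv[...,i].astype(int) for i in range(3)]
fg=((abs(H-np.median(H[100:300,150:500]))>8)|(S<120)).astype(np.uint8)*255
blue=((abs(H-110)<12)&(S>120)).astype(np.uint8)*255
red=(((H<8)|(H>172))&(S>120)).astype(np.uint8)*255
blk=(V<65).astype(np.uint8)*255
print(np.median(hsv[100:300,150:500],axis=(0,1)))
white=((S<110)&(V>60)).astype(np.uint8)*255
for n,m,b,z in[("blue",blue,(385,110,480,175),.022),("red",red,(200,115,260,170),.022),("blk",blk,(295,100,380,150),.022)]:
    print(n,*rect(g,m,b,z))
for n,b,z in[("green",(430,222,465,256),.03),("grey",(362,190,398,226),.03),("rej",(314,172,347,206),.03),("round",(260,205,288,230),.084),("blade",(195,222,226,248),.084)]:
    m=fg.copy()
    if n in("green","rej"): m=((abs(H-60)<18)&(V>130)|((H<25)&(S>120))|(S<90)).astype(np.uint8)*255
    print(n,*rect(g,m,b,z))
A=cv2.resize(im[165:265,310:470],None,fx=5,fy=5,interpolation=2)[:,:800]
B=cv2.resize(im[190:256,165:295],None,fx=6,fy=6,interpolation=2)
cv2.imwrite("pics/a.png",A);cv2.imwrite("pics/b.png",B)
E
```

```text
[ 83. 183. 103.]
blue [ 0.59932959 -0.25788699] 1.325288294332089 (173.84568786621094, 74.1256103515625)
red [0.60737988 0.25929346] -1.4175693228168564 (89.85920715332031, 72.43014526367188)
blk [ 0.64945081 -0.02542271] -1.414079732906255 (171.53367614746094, 73.2332763671875)
green [ 0.34984155 -0.29560809] 0.38904033112463243 (58.04664993286133, 42.69540023803711)
grey [ 0.43241965 -0.1264967 ] -0.508320686477705 (58.40384292602539, 40.12263107299805)
rej [ 0.48231442 -0.00331362] 0.48160698363631094 (57.64004898071289, 39.36821746826172)
round [0.41033112 0.13356578] 1.5568617358652206 (43.707801818847656, 41.13612747192383)
blade [0.37375052 0.28295593] 1.5574594823718888 (46.38475799560547, 41.031219482421875)
```

View pics/a.png

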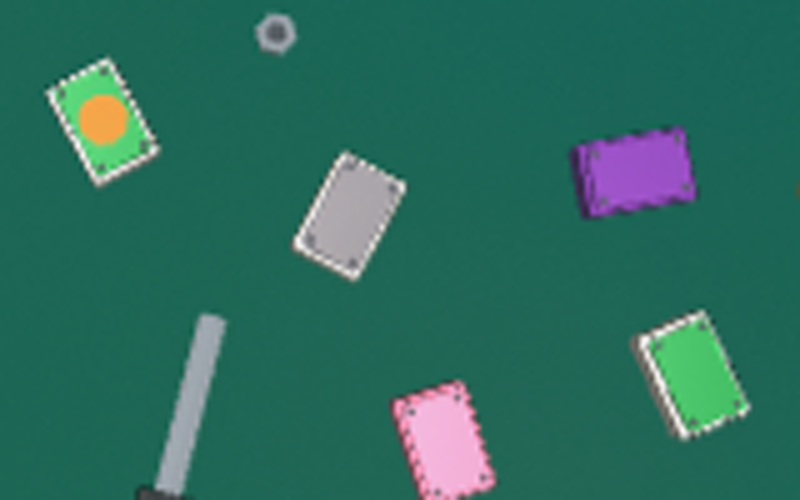

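View pics/b.png

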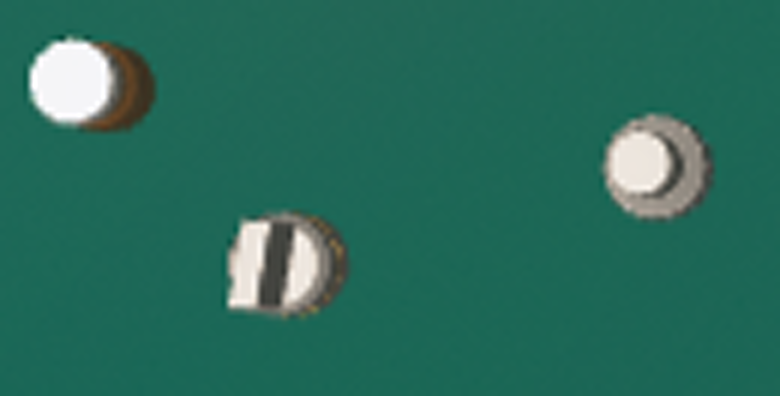

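The crops confirm the targets: plain green lid (crop a, 690,375), grey lid (350,215), green lid with orange sticker (103,120). Crop b shows the round tip at (640,162) and the blade top strip at (250,263), with the blade's width along the image vertical. That makes its thickness lie along world y, not x as the text says, and the housings' widths also lie nearer world y. I trust the image. I'll start with a quick fingertip calibration, then pick the round horn.

```bash
cat >> h.py <<'E'
def rot(yaw):
    c,s=np.cos(yaw),np.sin(yaw)
    x,y,z,w=R.from_matrix(np.array([[0,c,s],[0,s,-c],[-1,0,0]])).as_quat(); return [w,x,y,z]
def best(p,yaw):
    c=[(abs(j[5]),rot(a)) for a in(yaw,yaw+np.pi) if (j:=r.solve_ik(p,rot(a))) is not None]
    return min(c,key=lambda t:t[0])[1]
T={"horn":([.599,-.258],1.325),"good":([.649,-.025],1.727),"rej":([.607,.259],1.724)}
def bay(t,off):
    p,a=T[t]; return np.array(p)+off*np.array([np.cos(a),np.sin(a)]),a+np.pi/2
def st(m):
    s=r.read_state(); print(m,"t=%.1f gap=%.4f z=%.4f"%(s["time"],s["finger_gap"],s["position"][2]),np.round(s["force"],1))
    return s
HI=.20
def pick(p,jaw,z,N):
    q=best([*p,HI],jaw); r.move_to([*p,HI],q); st("above")
    r.line_to([*p,z],speed=.15); st("down"); r.close(N); st("closed"); r.line_to([*p,HI],speed=.2); st("lifted")
def place(t,off,z,contact):
    p,a=bay(t,off); r.move_to([*p,HI],best([*p,HI],a)); f0=st("over")["force"][2]
    if contact:
        r.line_to([*p,z+.004],speed=.12)
        f0=r.read_state()["force"][2]
        for k in range(12):
            r.line_to([*p,z+.004-.001*(k+1)],speed=.02)
            if r.read_state()["force"][2]-f0>4: break
    else: r.line_to([*p,z],speed=.12)
    st("placed"); r.open_jaws(); r.line_to([*p,HI],speed=.25); st("up")
E
python3 - <<'E'
from h import *
g=get_image("top")
px=lambda a,b:[165+a/6,190+b/6]
print("round tip",cast(g,px(640,162),.084),"base",cast(g,px(657,167),.036))
print("blade tip",cast(g,px(250,263),.084),"base", cast(g,px(296,264),.036))
print("jar,weight",cast(g,px(70,82),.06),cast(g,[480,202],.03))
a,b=cast(g,[px(230,307),px(245,222)],.084);print("blade yaw",np.arctan2(*(b-a)[::-1]))
r.close(30)
p=r.read_state()["position"]; f0=r.read_state()["force"][2]
r.line_to([p[0],p[1],.04],speed=.2); st("low")
for z in np.arange(.038,.012,-.002):
    r.line_to([p[0],p[1],z],speed=.03)
    if r.read_state()["force"][2]-f0>3: break
st("touch shut"); r.line_to([p[0],p[1],.12],speed=.25); r.open_jaws(); st("end")
E
```

```text
round tip [[0.41159273 0.13922491]] base [[0.41097194 0.13819678]]
blade tip [[0.37310983 0.29711671]] base [[0.37238781 0.29046468]]
jar,weight [[0.44889578 0.37872732]] [[ 0.4436708  -0.38050356]]
blade yaw -0.17192766422810207
low t=2.2 gap=-0.0002 z=0.0413 [0.3 0.3 0.2]
touch shut t=4.9 gap=0.0003 z=0.0191 [-2.4 -2.4  7.9]
end t=6.3 gap=0.0856 z=0.1201 [-0.2 -0.   0.3]
```

Run:
```python
from h import *
pick([.411,.139],bay("horn",0)[1],.067,50)
g=get_image("scene");cv2.imwrite("pics/c.png",cv2.resize(g["color"][40:240,220:460],None,fx=3,fy=3))
```

```text
above t=8.0 gap=0.0855 z=0.1999 [-0.5 -0.   0.7]
down t=9.0 gap=0.0855 z=0.0678 [-0.4  0.2  0.3]
closed t=9.6 gap=0.0249 z=0.0674 [-0.5 -0.6  3.3]
lifted t=10.4 gap=0.0249 z=0.1982 [ 0.2  0.2 -4. ]
```

View pics/c.png

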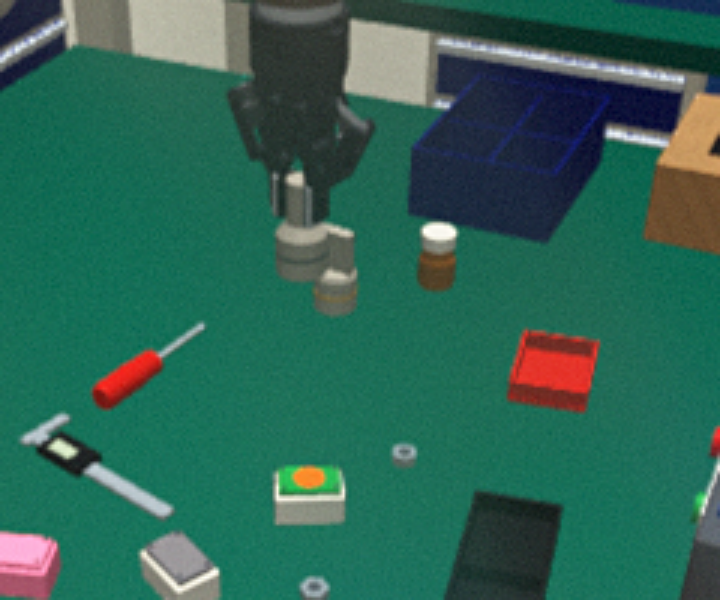

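The round horn hangs upright in the fingers (crop about 300,225). Now placing it.

Run:
```python
from h import *
place("horn",-.042,.0715,True)
pick([.373,.295],1.40,.067,50)
place("horn",.042,.0715,True)
g=get_image("scene");cv2.imwrite("pics/d.png",cv2.resize(g["color"][220:350,240:400],None,fx=4,fy=4))
```

```text
over t=12.2 gap=0.0249 z=0.2002 [-0.1  0.3 -4.2]
placed t=14.6 gap=0.0253 z=0.0714 [-2.5  1.2  4. ]
up t=15.9 gap=0.0851 z=0.1985 [-0.3  0.2 -1.4]
above t=18.2 gap=0.0853 z=0.2001 [ 0.3  0.3 -0.3]
down t=19.2 gap=0.0851 z=0.0679 [-0.1 -0.2 -0. ]
closed t=19.9 gap=0.0116 z=0.0667 [-0.2 -0.2 -2.1]
lifted t=20.7 gap=0.0115 z=0.1984 [-0.2 -0.2 -4.1]
over t=22.7 gap=0.0115 z=0.2001 [-0.3 -0.9 -2.9]
placed t=25.4 gap=0.0112 z=0.0707 [-3.1  1.   6.1]
up t=26.8 gap=0.0854 z=0.1984 [-0.1 -0.7  0.1]
```

View pics/d.png

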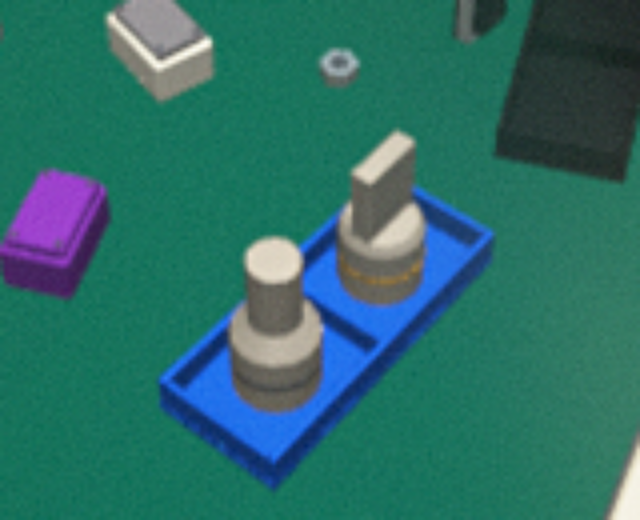

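Both horns stand in separate bays (crop 275,320 and 380,215). Now the housings.

Run:
```python
from h import *
h=np.pi/2
pick([.350,-.297],.389+h,.030,35); place("good",-.042,.039,False)
pick([.432,-.1265],-.508+h,.030,35); place("good",.042,.039,False)
pick([.482,-.003],.482+h,.030,35); place("rej",0,.039,False)
p=[.35,.3,.3]; r.move_to(p,best(p,1.0)); st("away")
for n in("top","scene"):
    g=get_image(n);cv2.imwrite(f"pics/{n}1.png",g["color"])
    if n=="top":cv2.imwrite("pics/e.png",cv2.resize(g["color"][95:215,200:490],None,fx=2.7,fy=2.7))
    else:cv2.imwrite("pics/f.png",cv2.resize(g["color"][140:290,340:440],None,fx=4,fy=4))
```

```text
above t=27.9 gap=0.0854 z=0.2000 [-0.7 -0.1 -0. ]
down t=29.2 gap=0.0852 z=0.0308 [0.4 0.  0.2]
closed t=29.7 gap=0.0369 z=0.0305 [-0.8 -0.   3.8]
lifted t=30.7 gap=0.0370 z=0.1985 [ 0.1  0.4 -1.4]
over t=32.1 gap=0.0370 z=0.2000 [-0.4 -0.4 -0.7]
placed t=33.6 gap=0.0368 z=0.0401 [-0.1  0.3 -0.9]
up t=34.9 gap=0.0853 z=0.1981 [-0.1  0.1 -1. ]
above t=36.6 gap=0.0852 z=0.1997 [-0.5 -0.4  0.6]
down t=37.9 gap=0.0855 z=0.0308 [ 0.5 -0.4 -0.2]
closed t=38.4 gap=0.0370 z=0.0305 [-0.  -0.1  3.7]
lifted t=39.4 gap=0.0369 z=0.1985 [-0.6 -0.6 -0.9]
over t=41.0 gap=0.0370 z=0.1995 [0.5 0.3 0.2]
placed t=42.5 gap=0.0372 z=0.0401 [-0.3 -0.6 -0.3]
up t=43.9 gap=0.0852 z=0.1982 [ 0.1 -0.  -1. ]
above t=44.9 gap=0.0855 z=0.1993 [-0.2 -0.4 -0.8]
down t=46.2 gap=0.0854 z=0.0309 [-0.1 -1.2  0.5]
closed t=46.7 gap=0.0374 z=0.0305 [ 0.3 -0.1  3.7]
lifted t=47.7 gap=0.0370 z=0.1985 [ 0.8  0.3 -1.4]
over t=48.8 gap=0.0375 z=0.1994 [ 0.1 -0.4 -0. ]
placed t=50.3 gap=0.0372 z=0.0401 [ 0.3 -0.2 -0.5]
up t=51.6 gap=0.0853 z=0.1981 [-0.6 -0.1 -0.5]
away t=52.7 gap=0.0854 z=0.2992 [-0.3 -0.4  0.6]
```

View pics/e.png

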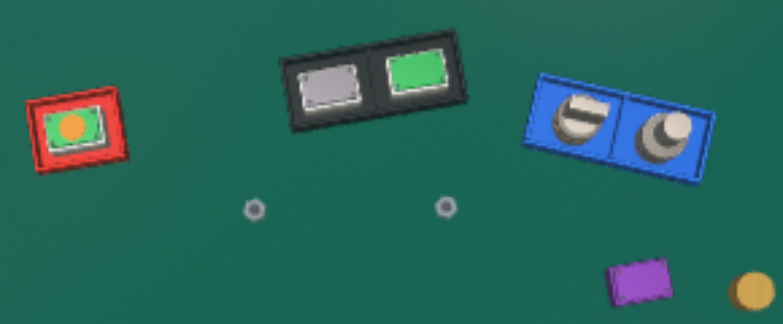

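View pics/f.png

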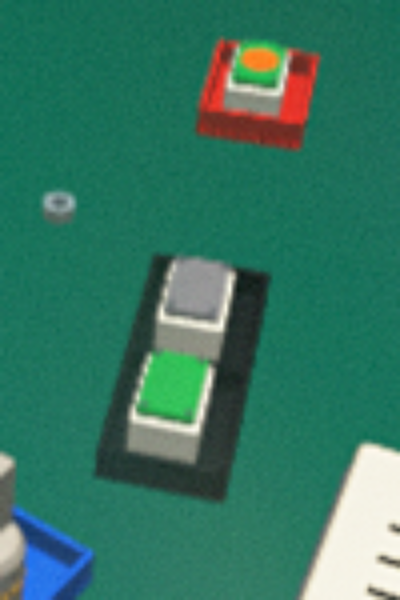

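All five things are in their bays, housings lid up and horns standing. Before handing in I'll check numerically that the lids lie at the right height (two views) and that the jar and weight haven't moved.

Run:
```python
from h import *
gt,gs=get_image("top"),get_image("scene")
def lid(g,box,kind):
    x0,y0,x1,y1=box; h=cv2.cvtColor(g["color"],cv2.COLOR_BGR2HSV).astype(int); H,S,V=h[...,0],h[...,1],h[...,2]
    m={"green":(abs(H-62)<12)&(V>120)&(S>100),"or":(H>5)&(H<22)&(S>140)&(V>150)}[kind]
    ys,xs=np.nonzero(m[y0:y1,x0:x1]); return [xs.mean()+x0,ys.mean()+y0]
for n,bt,bs,k,t,o in[("green",(340,105,372,140),(365,220,400,260),"green","good",-.042),("reject",(210,128,250,160),(385,145,430,175),"or","rej",0)]:
    u,v=lid(gt,bt,k),lid(gs,bs,k); zs=np.arange(.02,.07,.001)
    d=[np.linalg.norm(cast(gt,u,z)-cast(gs,v,z)) for z in zs]; i=int(np.argmin(d))
    print(n,"top z %.3f (expect .039) miss %.4f"%(zs[i],d[i]),"xy",cast(gt,u,.039)[0],"bay",bay(t,o)[0])
a=cv2.imread("pics/top0.png");b=gt["color"]
for n,(x,y) in{"jar":(180,204),"weight":(480,202)}.items():
    print(n,"mean abs change",cv2.absdiff(a[y-14:y+14,x-14:x+14],b[y-14:y+14,x-14:x+14]).mean())
order.hand_in(); st("done")
```

```text
green top z 0.035 (expect .039) miss 0.0010 xy [ 0.65513948 -0.0671283 ] bay [ 0.65553391 -0.06648865]
reject top z 0.038 (expect .039) miss 0.0005 xy [0.60650938 0.25997969] bay [0.607 0.259]
jar mean abs change 1.3354591836734695
weight mean abs change 1.443452380952381
the job is handed in; nothing more can be done
the job is handed in; nothing more can be done
```

All five things are sorted and the job is handed in, at about 53 s of the 125 s allowed. Handing in gives no verdict, so the result below rests on my own checks.

- **Placing:** The round and blade horns stand in separate bays of the blue tray. I lowered them in 1 mm steps until I felt the floor, then released. The green and grey housings are in the black tray and the stickered reject is in the red tray; I released these a few mm above the floor.
- **Final pictures:** The housings were lid up and flat in their own bays, and the horns were upright.
- **Lid positions from two views:** The green lid centre was within 1 mm of its bay centre, and the reject sticker within about 1.1 mm.
- **Lid heights:** I measured 35 mm for green and 38 mm for the reject, against 39 mm expected. The green one is 4 mm off, which I put down to calibration and the lid's side showing in the mask; the pictures show it flat.
- **Judged by eye only:** I did not measure the grey housing or the horns.
- **Left alone:** The image patches around the jar and weight matched the first picture apart from noise.

One thing disagreed with the brief: it says the blade's thickness and the housings' widths lie roughly along the robot's x. The images showed them nearer y, so I gripped by the images, and every grip closed to about the expected width.

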